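Lay out the clean gear at the chicken-picking bench

ROBOT

A 6-joint arm with a two-finger parallel gripper is mounted at the origin on the work surface. World frame = base frame: x ahead of the robot, y to its left, z up, the work surface at z = 0. Lengths are in m, angles in rad, forces in N, time in s.
With the tool pointing down it reaches from about 0.35 to 0.975 m from the base axis. Payload 4.9 kg.
Tool frame: the origin (TCP) lies at the very end of the fingers, on their centre line; the grasp point (between the pads) lies 19 mm behind it; z points along the fingers, y is the line along which they close (so a half turn about z gives the same grasp; the last joint's range is limited). The gripper opens to 85 mm and grips with 20 to 120 N. Pads are 22 mm wide; open, the fingers measure 114 mm over their backs; the gripper's body (76 mm by 85 mm) begins 54 mm behind the grasp point. The pads swing forward as they close: fully open they stand 13 mm farther back than shut.
Start: joints at [-0.119, 0.053, 1.613, -0, 1.476, -0.119], TCP at [0.625, 0, 0.231] pointing down, gripper open.
Joint ranges: [-3.01, 3.01], [-1.01, 2.22], [0.06, 2.58], [-1.02, 4.17], [0.09, 2.62], [-3.14, 3.14]. Speed limits (rad/s): [2.57, 2.57, 3.14, 3.14, 3.14, 3.14].

INTERFACE

Orientations are given as [roll, pitch, yaw] about the fixed x, y, z axes, in that order (R = Rz(yaw) Ry(pitch) Rx(roll)).
In Python, from plant import env gives the robot as it stands.
- The arm moves only by the shell command python3 -m inch 'ROWS'. ROWS is JSON, a list of rows, each a list of 3 entries, a list of its own where there are three numbers: the shift along the tool's x, y, z scaled (see below), then the turn, a rotation vector about the tool's x, y, z scaled (see below), then the closure, from 0 (fully open) to 1 (shut). In form: [[[x, y, z], [rx, ry, rz], fingers], ...]. A call has 1 to 8 rows; each row is the pose to reach, as a shift and turn from the pose commanded when the call began, along the tool's axes at that moment, turning the shorter way round; what a row does not reach only later rows make up. The controller multiplies each number of a shift by 200 mm and each number of a turn by 180 degrees. A row lasts 1/8 s, in which the tool goes at most 62.5 mm and 10.7 degrees, less where a joint would pass 70% of its speed; a pose out of reach is approached as far as the arm can. A call with a number of a shift or a turn outside -1 to 1 is refused whole. A call with a gripper value outside its range is refused whole. The fingers move at their own pace and stop on an object; the grip force is fixed at half the most. Time passes only in rows, so rows that repeat a pose let the fingers close. It gives the time, the measured TCP pose, the force, the opening and the grip force at its end, in the units of the state.
- env.observe(): the state, without advancing time (a new reading comes with each control period).
- env.camera(name): name is "scene" or "side" or "wrist"; returns the picture (400x640x3 uint8, red, green, blue); there is no depth.
- env.camera_model(name): a dict with "fovy" (degrees; the focal length in pixels is half the picture's height over the tangent of half this angle, whatever the lens; pixels are square), "cx", "cy" (the principal point, pixels), "rvec" (rotation vector, rad) and "tvec" (3), from world to camera coordinates, as OpenCV has them. Camera axes: x right, y down, z forward; pixel columns grow to the right and rows downward; lengths in m; the calibration is good to about 2 mm. The wrist camera is an equidistant fisheye: a pixel r from the principal point sees the ray r / f radians off the axis. A picture is of the moment at which its call begins: read the wrist's pose just before it. camera_model takes no time and is no camera call; for the wrist camera it gives the pose at the moment of the call.
- env.close_job(): hands the job in; it is judged then, once.
The state is a dict: "t": time; "joint_positions": joint angles; "qd": joint speeds; "joint_efforts": joint torques, N m; "position": TCP position; "eef_rot": TCP orientation; "ft_force": force on the tool from outside, world axes, zero at the start; "ft_torque": the same for the moment, N m; "gripper_width": opening from 0.0 (shut) to 1.0 (fully open); "gripper_force": force on a finger pad.
Only numpy, scipy, OpenCV 4.12 (cv2) and the standard library are available. Lean on these libraries where they do the work, as an engineer would, in place of code of your own. Each camera call takes 0.05 s, during which the arm holds its last target. There are 200 camera calls.

TASK

Set up the picking bench: take the nest of clean gear apart and put each piece in its own place, upright - the sample bottle in the cool box, the steel cup on the middle of the scale's platter, the perforated basket flat in the drip tray, and the white tub fully down in its tube cradle. Set everything down gently without dropping or tipping it, and leave the tape roll and the thermometer where they are.

Things in the scene. Friction and masses are not known exactly. Their poses are not given: they have to be found in the camera images.
- bottle: White plastic sample bottle with a white ribbed screw cap, closed, 118 mm tall: body 42 mm across up to 82 mm, shoulder, cap 36 mm across from 93 to 118 mm. About 0.07 kg. Origin: centre of its underside, z up along the bottle. At the start it stands inside the steel cup, the innermost of the nest, and sticks out of it by about 37 mm.
- cup: Straight stainless steel cup, round, open at the top, no handle, 60 mm outside diameter, 85 mm tall, wall 3 mm, floor 4 mm. About 0.13 kg. Origin: centre of its underside, z up. At the start it stands in the perforated basket, its rim about 18 mm above the basket's rim.
- basket: Rectangular basket of punched, heat-tinted steel, open at the top: walls 116 (its x) by 82 mm (its y) outside, 70 mm tall, floor 3 mm. Flat steel rim band round the top, 8 mm thick, 12 mm deep (mid-band 58 mm from the centre in x, 41 mm in y; 4 mm outside the walls), to pinch from above. 0.24 kg. Origin: centre of its underside. Starts in the tub, its rim 19 mm above the tub's rim.
- tub: Shallow white plastic tub, open at the top: walls 180 (its x) by 130 mm (its y) outside, 55 mm tall, floor 4 mm. Rim band round the top, 8 mm thick, 12 mm deep (mid-band 90 mm from the centre in x, 65 mm in y; 4 mm outside the walls), to pinch from above. 0.22 kg. Origin: centre of its underside. Starts on the bench, the rest of the nest inside it.
- cool_box: Small open insulated sample box, pale, 110 by 110 mm outside, 65 mm tall, walls 12 mm, room inside 86 by 86 mm with a metal floor 12 mm above the bench. Fixed. Origin: centre of its underside, x and y along its sides. Place of the sample bottle.
- scale: Grey bench scale with a square-cornered steel platter 140 mm (its x) by 150 mm (its y), whose top is 52 mm above the bench, with a small display and two keys on its -x side (body 190 by 170 mm, from -105 to +85 mm in x). The platter does not move. Fixed. Origin: on the bench under the middle of the platter. Place of the steel cup.
- drip_tray: Shallow stainless drip tray with thin dark drain lines, room inside 150 mm (its x) by 116 mm (its y), floor 3 mm, lip 10 mm above the bench. Fixed. Origin: centre of its underside. Place of the perforated basket, long side along long side (either way round).
- cradle: Low tub stand of bent steel tube: two bearer bars along its x, tops 20 mm above the bench, inside a rectangular guard tube 8 mm thick, whose top is 38 mm above the bench; room inside the guard 202 mm (its x) by 152 mm (its y). Fixed. Origin: on the bench at its centre. Place of the white tub, which goes inside the guard and rests on the bars (either way round).
- tape: Bystander: roll of blue tape lying flat, 80 mm across, 24 mm tall. Loose; leave it alone. Origin: centre of its underside.
- thermometer: Bystander: probe thermometer lying flat, white case 75 by 36 mm, 20 mm tall, with a thin steel probe along its +x (148 mm over all). Loose; leave it alone. Origin: on the bench under the case's probe end, near the middle of the whole.
Mind the look-alikes: they are no part of the job. Leave any purple look-alike of the cool_box alone. Leave any yellow look-alike of the tub alone.

How it is judged:
At the end, for the whole second after the job is handed in: Bottle upright on the cool box floor; cup on the platter within 20 mm of its middle; basket flat in the drip tray (26 mm, long side along long side to 0.4 rad); tub on the cradle bars inside the guard (17 mm, square to 0.25 rad). All upright to 0.06 rad, released, at rest (horizontal distance between bottle and cool_box below 0.032 m and z of bottle in the frame of cool_box between 0.008 and 0.017 m and horizontal distance between cup and scale below 0.02 m and z of cup in the frame of scale between 0.048 and 0.056 m and horizontal distance between basket and drip_tray below 0.026 m and z of basket in the frame of drip_tray between 0 and 0.007 m and angle between the x axis of basket and the x axis of drip_tray, either way round below 0.4 rad and horizontal distance between tub and cradle below 0.017 m and z of tub in the frame of cradle between 0.016 and 0.025 m and angle between the x axis of tub and the x axis of cradle, either way round below 0.25 rad and linear speed of each of bottle, cup, basket, tub below 0.02 m/s and angle between each of bottle, cup, basket, tub's own z axis and vertical below 0.06 rad); the robot touches nothing.
It fails at once if a piece is dropped or flung (faster than 0.7 m/s with no finger on it) ((linear speed of bottle above 0.7 m/s and contact force between bottle and the fingers below 0.05 N) or (linear speed of cup above 0.7 m/s and contact force between cup and the fingers below 0.05 N) or (linear speed of basket above 0.7 m/s and contact force between basket and the fingers below 0.05 N) or (linear speed of tub above 0.7 m/s and contact force between tub and the fingers below 0.05 N)).
It fails at once if a piece is tipped over (more than 45 degrees) (angle between any of bottle, cup, basket, tub's own z axis and vertical above 0.785 rad).
It fails at once if the tape roll is shifted by more than 30 mm (distance of tape from where it was at the start of the episode above 0.03 m).
It fails at once if the thermometer is shifted by more than 30 mm (distance of thermometer from where it was at the start of the episode above 0.03 m).
It also fails if it takes over 125 s, if anything falls off the work surface, if the arm or the gripper's body presses on something with over 40 N, if the wrist force passes 120 N, or if a joint passes its speed limit or range.

## Working session

There is one attempt and no reset: what is moved stays moved. The work goes in short steps, Python scripts to look and compute and a shell command to move; the robot and the scene stay as the last step left them, time stands still between calls to the robot, and variables do not carry over. Pictures are saved under pics/ and viewed, at most 14 in all, crops included, and the job is handed in when it is done.

```bash
ls; mkdir -p pics
python3 - <<'E'
from plant import env
import cv2,numpy as np
for n in ["scene","side","wrist"]:
    m=env.camera_model(n); im=env.camera(n)
    np.save(f"pics/{n}0.npy",im); cv2.imwrite(f"pics/{n}0.png",im[:,:,::-1])
    print(n,{k:np.round(v,4).tolist() for k,v in m.items()})
s=env.observe(); print(s)
E
```

```text
pics
scene {'fovy': 47.1697, 'cx': 320.7715, 'cy': 208.1497, 'rvec': [1.864, 1.6199, -0.6409], 'tvec': [-0.1344, -0.2839, 1.6839]}
side {'fovy': 54.8348, 'cx': 317.4448, 'cy': 198.4846, 'rvec': [2.0592, -0.5982, 0.2988], 'tvec': [-0.3728, 0.2194, 1.0026]}
wrist {'fovy': 65.7065, 'cx': 316.0125, 'cy': 198.6676, 'rvec': [-2.8165, 0.0003, 0.0036], 'tvec': [-0.6225, -0.042, 0.3797]}
{'t': 0.15, 'joint_positions': array([-1.19003905e-01,  5.32419469e-02,  1.61397483e+00, -2.07055610e-05,
        1.47600604e+00, -1.19025423e-01]), 'qd': array([ 8.33019231e-04, -1.71141938e-03, -5.68627625e-03,  1.61007070e-03,
        4.75626698e-05,  1.95902482e-04]), 'joint_efforts': array([ 5.10442842e-04, -3.94241810e+01, -3.70721948e+01, -1.15854355e-04,
        4.61802789e-03,  5.00508997e-05]), 'position': array([6.24512891e-01, 5.04163720e-05, 2.30324911e-01]), 'eef_rot': array([-3.13997157e+00, -1.73110197e-04,  1.57081968e+00]), 'ft_force': array([-0.48433095,  0.54550384, -0.46909537]), 'ft_torque': array([-0.00306196,  0.00013274,  0.01660985]), 'gripper_force': 0.0, 'gripper_width': 1.000551516998046}
```

View pics/scene0.png

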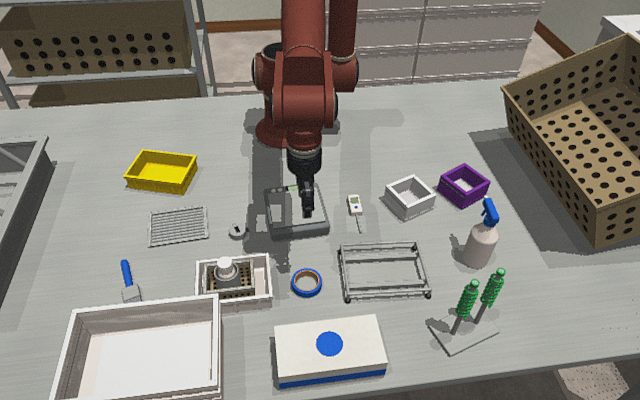

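View pics/side0.png

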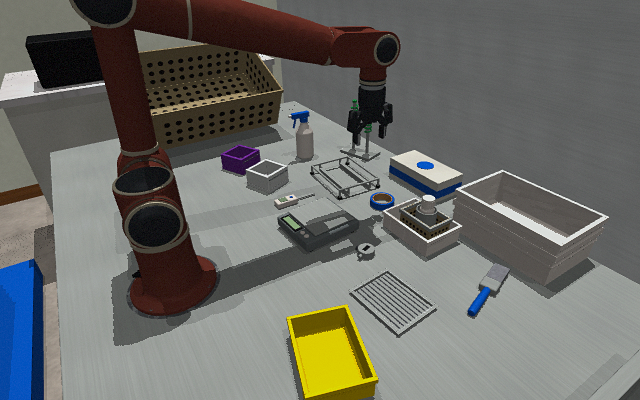

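The scene view shows the nest at about (235,275). The tape is at (307,282), the thermometer at (355,207), the cradle at (385,270), the cool box at (410,196), the scale at (297,212) and the drip tray at (178,226).

Candidates for each place and piece:
- **Tub:** white nest (235,275), yellow tub (160,172), big white bin (140,350). I choose the nest.
- **Cool box:** pale (410,196), purple (464,186). I choose the pale one.
- **Bottle:** cap in the nest (225,268), spray bottle (481,243). I choose the nest.

Next is one close crop to check this.

```bash
cat > h.py <<'E'
import numpy as np, cv2
from plant import env
def ray(m,u,v,fish=False):
    f=200/np.tan(np.radians(m["fovy"])/2)
    x,y=(u-m["cx"])/f,(v-m["cy"])/f
    if fish:
        t=np.hypot(x,y); d=np.array([x*np.sinc(t/np.pi),y*np.sinc(t/np.pi),np.cos(t)])
    else: d=np.array([x,y,1.])
    R=cv2.Rodrigues(np.array(m["rvec"],float))[0]; T=np.array(m["tvec"],float)
    return -R.T@T, R.T@d
def plane(m,u,v,z,fish=False):
    c,d=ray(m,u,v,fish); return c+d*(z-c[2])/d[2]
def proj(m,p,fish=False):
    f=200/np.tan(np.radians(m["fovy"])/2)
    R=cv2.Rodrigues(np.array(m["rvec"],float))[0]; q=R@np.array(p,float)+np.array(m["tvec"],float)
    if fish:
        r=np.hypot(q[0],q[1]); t=np.arctan2(r,q[2]); return m["cx"]+f*t*q[0]/r, m["cy"]+f*t*q[1]/r
    return m["cx"]+f*q[0]/q[2], m["cy"]+f*q[1]/q[2]
E
python3 - <<'E'
from h import *
a=np.load("pics/scene0.npy")[165:310,120:440]; 
cv2.imwrite("pics/c1.png",cv2.resize(a,(800,362),interpolation=cv2.INTER_CUBIC)[:,:,::-1])
m=env.camera_model("scene")
for n,u,v,z in [("cap",225,262,.12),("tubc",235,275,.055),("drip",178,226,.005),("cool",410,187,.065),("cradle",385,270,.03),("scale",297,208,.05),("tape",307,282,.01),("therm",355,207,.02)]:
    print(n,plane(m,u,v,z).round(3))
c,_=ray(env.camera_model("wrist"),316,198,True);print("wristcam",c)
E
```

```text
cap [ 0.676 -0.201  0.12 ]
tubc [ 0.669 -0.184  0.055]
drip [ 0.433 -0.351  0.005]
cool [0.419 0.346 0.065]
cradle [0.687 0.205 0.03 ]
scale [ 0.449 -0.002  0.05 ]
tape [ 0.684 -0.002  0.01 ]
therm [0.438 0.176 0.02 ]
wristcam [0.62349968 0.08107581 0.37185201]
```

View pics/c1.png

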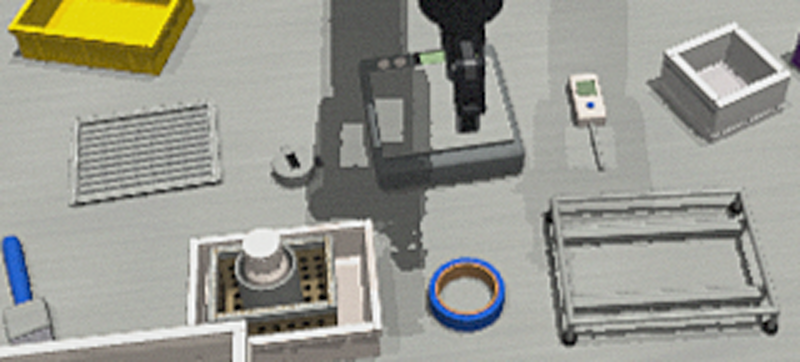

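View pics/wrist0.png

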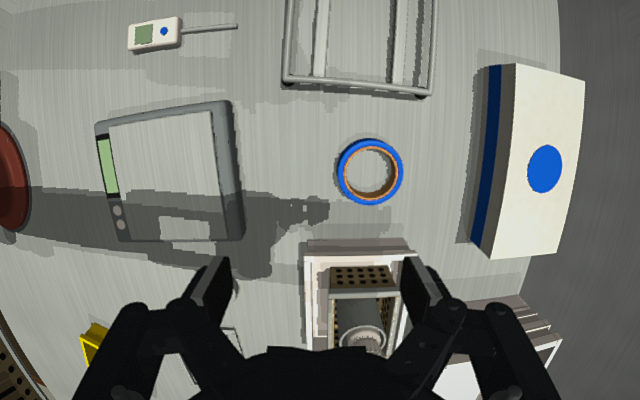

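Crop (2.5x, offset 120,165) confirms the choice. The cap, cup and basket sit inside the white tub with rim corners near crop (190,238), (372,222) and (380,335). The drip tray is at crop (147,152) and the pale cool box at (725,75). The wrist picture shows the scale platter at about (165,175), the cradle at (360,40), the tape at (371,171) and the nest's edge from (305,252) down. I'll move the wrist camera over the nest.

```bash
python3 -m inch '[[[-1,0.2,-0.25],[0,0,0],0],[[-1,0.2,-0.25],[0,0,0],0],[[-1,0.2,-0.25],[0,0,0],0],[[-1,0.2,-0.25],[0,0,0],0],[[-1,0.2,-0.25],[0,0,0],0]]' && python3 -m inch '[[[-0.5,0,0],[0,0,0],0],[[-0.5,0,0],[0,0,0],0],[[-0.5,0,0],[0,0,0],0],[[-0.5,0,0],[0,0,0],0]]'
python3 - <<'E'
from h import *
import pickle
s=env.observe(); print(s["position"].round(4),s["eef_rot"].round(4),s["qd"].round(3))
m=env.camera_model("wrist"); im=env.camera("wrist"); pickle.dump((m,im),open("pics/w1.pkl","wb"))
cv2.imwrite("pics/w1.png",im[:,:,::-1])
E
```

```text
t: 0.78
position: [0.6649, -0.2009, 0.281]
eef_rot: [-3.141, -0.001, 1.569]
ft_force: [0.0, 0.9, -0.1]
gripper_width: 0.997
gripper_force: 0.0
t: 1.27
position: [0.6651, -0.2977, 0.2806]
eef_rot: [-3.141, -0.002, 1.573]
ft_force: [-0.2, 0.2, 0.3]
gripper_width: 0.998
gripper_force: 0.0
[ 0.6651 -0.2977  0.2806] [-3.1407e+00 -1.6000e-03  1.5727e+00] [ 0.01  -0.008 -0.004 -0.004 -0.    -0.003]
```

View pics/w1.png

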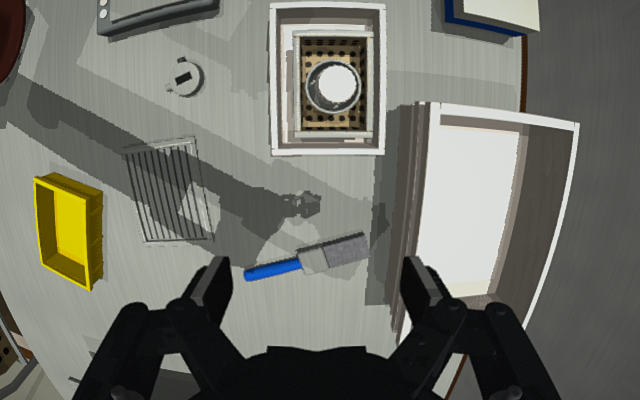

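The wrist view shows the tub rim corners (270,3), (386,3), (385,155), (270,155). The basket rim runs (294,30)-(374,138), the cup ring is centred near (332,84), the cap near (339,86), and the drip tray corners are about (124,152), (197,138), (214,238), (143,246).

Run:
```python
from h import *
import pickle
m,im=pickle.load(open("pics/w1.pkl","rb"))
P=lambda u,v,z: plane(m,u,v,z,True)[:2]
c,_=ray(m,316,198,True); print("cam",c.round(3))
g=im.min(2)
mask=(g[50:125,300:372]>235).astype(np.uint8)
n,l,st,ce=cv2.connectedComponentsWithStats(mask); k=1+st[1:,4].argmax(); print("cap",st[k],ce[k]+[300,50])
cu,cv_=ce[k]+[300,50]; print("cap xy",P(cu,cv_,.129).round(4), "diam", np.sqrt(st[k][4]*4/np.pi))
def rep(n,C,z):
    p=np.array([P(u,v,z) for u,v in C]); print(n,p.round(4).tolist(),"ctr",p.mean(0).round(4),"sides",[round(float(np.linalg.norm(p[i]-p[i-1])),4) for i in range(4)])
rep("tub",[(270,3),(386,3),(385,155),(270,155)],.055)
rep("basket",[(294,30),(374,30),(373,138),(294,137)],.074)
rep("tray",[(123,152),(197,137),(215,238),(143,247)],.010)
L=np.array([P(306,85,.092),P(361,85,.092),P(333,60,.092),P(333,112,.092)]); print("cup",L.round(4).tolist())
big=im[0:165,255:400]; cv2.imwrite("pics/c2.png",cv2.resize(big,None,fx=3.6,fy=3.6,interpolation=cv2.INTER_CUBIC)[:,:,::-1])
```

```text
cam [ 0.664 -0.217  0.422]Traceback (most recent call last):
  File "<stdin>", line 8, in <module>
ValueError: attempt to get argmax of an empty sequence
```

Run:
```python
from h import *
import pickle
m,im=pickle.load(open("pics/w1.pkl","rb"))
P=lambda u,v,z: plane(m,u,v,z,True)[:2]
g=im.min(2); print(g[86,300:372:3])
mask=(g[50:125,300:372]>210).astype(np.uint8)
n,l,st,ce=cv2.connectedComponentsWithStats(mask)
if n>1:
    k=1+st[1:,4].argmax(); print("cap",st[k],ce[k]+[300,50]); cu,cv_=ce[k]+[300,50]; print("cap xy",P(cu,cv_,.129).round(4), "diam px", np.sqrt(st[k][4]*4/np.pi))
def rep(n,C,z):
    p=np.array([P(u,v,z) for u,v in C]); print(n,p.round(4).tolist(),"ctr",p.mean(0).round(4),"sides",[round(float(np.linalg.norm(p[i]-p[i-1])),4) for i in range(4)])
rep("tub",[(270,3),(386,3),(385,155),(270,155)],.055)
rep("basket",[(294,30),(374,30),(373,138),(294,137)],.074)
rep("tray",[(123,152),(197,137),(215,238),(143,247)],.010)
L=np.array([P(306,85,.092),P(361,85,.092),P(333,60,.092),P(333,112,.092)]); print("cup",L.round(4).tolist())
big=im[0:165,255:400]; cv2.imwrite("pics/c2.png",cv2.resize(big,None,fx=3.6,fy=3.6,interpolation=cv2.INTER_CUBIC)[:,:,::-1])
```

```text
[ 62  42 176  67  63  88 124 220 219 219 219 219 219 219 220 219 220 219
 222  42 171   0  70 188]
cap [ 19  16  37  35 985] [336.72385787  83.34416244]
cap xy [ 0.6826 -0.2024] diam px 35.413852537730705
tub [[0.6092, -0.0983], [0.7459, -0.0959], [0.7476, -0.2837], [0.6076, -0.2844]] ctr [ 0.6776 -0.1906] sides [0.1861, 0.1367, 0.1878, 0.1399]
basket [[0.639, -0.1384], [0.7274, -0.1364], [0.7282, -0.2607], [0.6385, -0.2604]] ctr [ 0.6833 -0.199 ] sides [0.122, 0.0885, 0.1244, 0.0897]
tray [[0.365, -0.2797], [0.4966, -0.2644], [0.5086, -0.4191], [0.3715, -0.4417]] ctr [ 0.4354 -0.3512] sides [0.1622, 0.1325, 0.1551, 0.1389]
cup [[0.6528, -0.2025], [0.7105, -0.2017], [0.6809, -0.1755], [0.6812, -0.2313]]
```

View pics/c2.png

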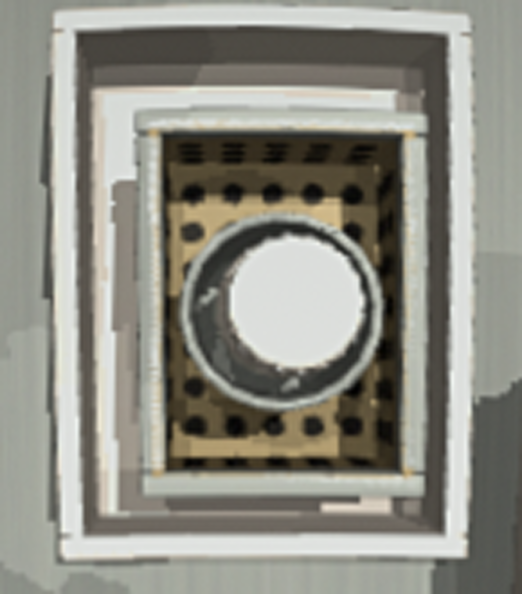

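Sizes check: tub 188x138, basket 124x90, cup about 58-60 and tray about 158x135 mm, all as described. I'll go over the cap and down, then compare the pose.

```bash
python3 -m inch '[[[0.488,0.088,0.2],[0,0,0],0],[[0.488,0.088,0.3],[0,0,0],0],[[0.488,0.088,0.5],[0,0,0],0],[[0.488,0.088,0.7],[0,0,0],0],[[0.488,0.088,0.85],[0,0,0],0],[[0.488,0.088,0.945],[0,0,0],0],[[0.488,0.088,0.945],[0,0,0],0],[[0.488,0.088,0.945],[0,0,0],0]]'
python3 - <<'E'
from h import *
for n in ["side"]:
    im=env.camera(n); m=env.camera_model(n)
    u,v=map(int,proj(m,(.6826,-.2024,.1))); print(u,v)
    w=env.camera("wrist")
    a=cv2.resize(im[v-70:v+60,u-80:u+80],(480,390)); b=cv2.resize(w[150:400,200:440],(320,333))
    b=cv2.copyMakeBorder(b,0,57,0,0,cv2.BORDER_CONSTANT)
    cv2.imwrite("pics/s2.png",np.hstack([a,b])[:,:,::-1])
E
```

```text
t: 2.33
position: [0.6837, -0.2024, 0.0942]
eef_rot: [3.139, 0.001, 1.571]
ft_force: [0.0, -0.4, -0.1]
gripper_width: 0.998
gripper_force: 0.0
426 206
```

View pics/s2.png

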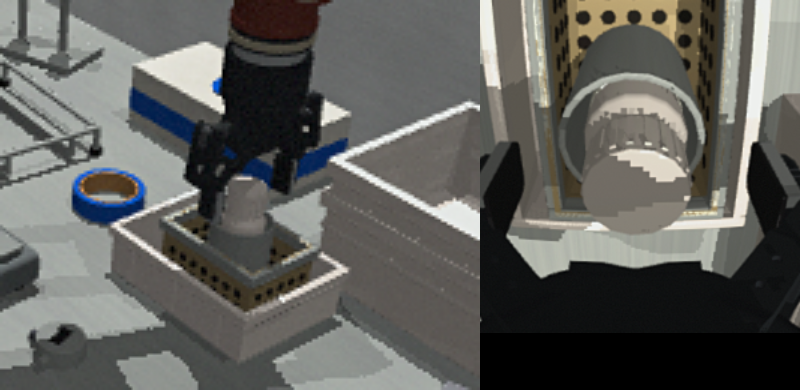

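The fingers straddle the cap (crop about (635,190) between pads at (505,200) and (770,200)). I'll close and lift.

```bash
python3 -m inch '[[[0,0,0],[0,0,0],1],[[0,0,0],[0,0,0],1],[[0,0,0],[0,0,0],1],[[0,0,0],[0,0,0],1],[[0,0,0],[0,0,0],1],[[0,0,0],[0,0,0],1]]' && python3 -m inch '[[[0,0,-0.1],[0,0,0],1],[[0,0,-0.3],[0,0,0],1],[[0,0,-0.5],[0,0,0],1],[[0,0,-0.7],[0,0,0],1],[[0,0,-0.8],[0,0,0],1],[[0,0,-0.8],[0,0,0],1]]'
python3 - <<'E'
from h import *
import pickle
m=env.camera_model("scene"); im=env.camera("scene"); pickle.dump((m,im),open("pics/sc2.pkl","wb"))
# cool box corners seen in the scene crop (first picture): x2.5, offset (120,165)
for q in [(663,57),(733,25),(787,83),(714,113)]:
    print("cool",plane(m,120+q[0]/2.5,165+q[1]/2.5,.065).round(4))
a=im[100:310,120:440]; cv2.imwrite("pics/s3.png",cv2.resize(a,(800,525),interpolation=cv2.INTER_CUBIC)[:,:,::-1])
E
```

```text
t: 3.18
position: [0.6831, -0.2026, 0.0931]
eef_rot: [3.14, 0.001, 1.571]
ft_force: [0.3, -0.1, 4.5]
gripper_width: 0.414
gripper_force: 58.4
t: 3.92
position: [0.6832, -0.2026, 0.2543]
eef_rot: [3.139, 0.001, 1.571]
ft_force: [0.4, 0.1, -0.6]
gripper_width: 0.411
gripper_force: 57.7
cool [0.4129 0.2704 0.065 ]
cool [0.3672 0.3714 0.065 ]
cool [0.4757 0.4055 0.065 ]
cool [0.5125 0.3058 0.065 ]
```

View pics/s3.png

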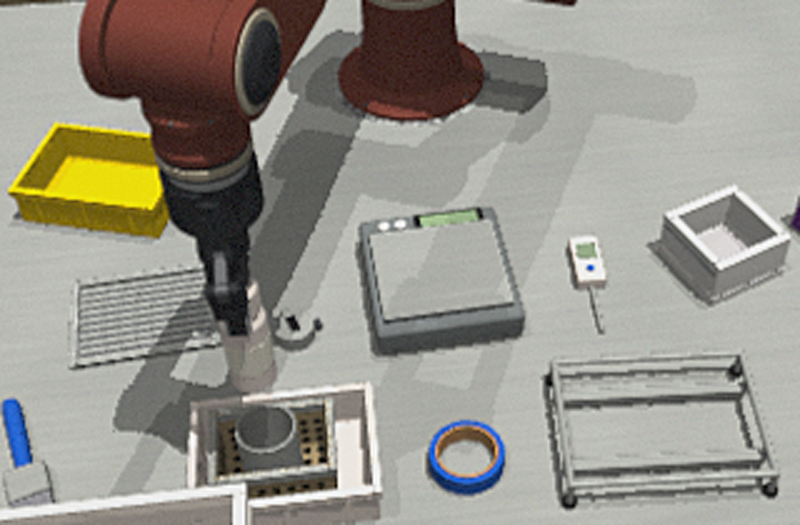

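Bottle gripped (opening 0.41 ≈ 35 mm) and clear above the cup. The picture shows the empty cup at crop (265,428), and the cool box corners give a centre near (0.442, 0.338) with sides of about 0.11 m, matching its size. I'll carry the bottle over.

```bash
python3 -m inch '[[[0.9,-0.4,0],[0,0,0],1],[[0.9,-0.4,0],[0,0,0],1],[[0.9,-0.4,0],[0,0,0],1],[[0.9,-0.4,0],[0,0,0],1]]' && python3 -m inch '[[[0.9,-0.4,0],[0,0,0],1],[[0.9,-0.4,0],[0,0,0],1],[[0.9,-0.4,0],[0,0,0],1],[[0.9,-0.4,0],[0,0,0],1]]' && python3 -m inch '[[[0.45,-0.2,0],[0,0,0],1],[[0.45,-0.2,0],[0,0,0],1],[[0.45,-0.2,0],[0,0,0],1]]'
python3 - <<'E'
from h import *
import pickle
m=env.camera_model("wrist"); im=env.camera("wrist"); pickle.dump((m,im),open("pics/w2.pkl","wb"))
print(env.observe()["position"])
cv2.imwrite("pics/w2.png",im[:,:,::-1])
E
```

```text
t: 4.47
position: [0.6, -0.0192, 0.2492]
eef_rot: [-3.137, -0.001, 1.575]
ft_force: [0.8, -0.9, -0.3]
gripper_width: 0.415
gripper_force: 57.8
t: 4.97
position: [0.5208, 0.1597, 0.2502]
eef_rot: [-3.138, 0.0, 1.575]
ft_force: [-0.7, -0.9, -0.6]
gripper_width: 0.413
gripper_force: 57.9
t: 5.35
position: [0.482, 0.2481, 0.2507]
eef_rot: [-3.139, 0.001, 1.573]
ft_force: [0.6, -0.8, -1.7]
gripper_width: 0.411
gripper_force: 57.9
[0.48258648 0.24713351 0.25085937]
```

View pics/w2.png

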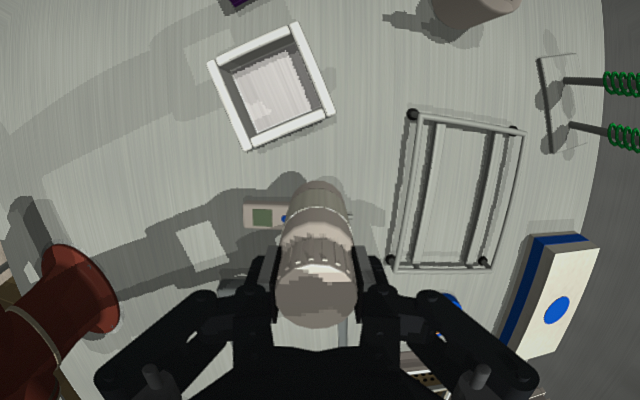

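The cool box shows at corners (208,63), (297,24), (335,110), (248,151). The bottle hangs straight at (317,250). The cradle guard corners are about (411,111), (525,131), (492,270), (390,264).

```bash
cat >> h.py <<'E'
def rep(n,m,C,z,fish=True):
    p=np.array([plane(m,u,v,z,fish)[:2] for u,v in C]); print(n,p.round(4).tolist(),"ctr",p.mean(0).round(4),"sides",[round(float(np.linalg.norm(p[i]-p[i-1])),4) for i in range(4)],"dirs deg",[round(float(np.degrees(np.arctan2(*(p[i]-p[i-1])[::-1]))),1) for i in range(4)])
E
python3 - <<'E'
from h import *
import pickle
m,im=pickle.load(open("pics/w2.pkl","rb"))
rep("cool",m,[(208,63),(297,24),(335,110),(248,151)],.065)
rep("cradle",m,[(411,111),(525,131),(492,270),(390,264)],.036)
E
```

```text
cool [[0.3642, 0.3718], [0.4603, 0.4087], [0.4998, 0.3163], [0.4063, 0.273]] ctr [0.4326 0.3425] sides [0.1074, 0.1029, 0.1005, 0.1031] dirs deg [113.1, 21.0, -66.8, -155.2]
cradle [[0.591, 0.3173], [0.7611, 0.3056], [0.749, 0.0944], [0.5806, 0.1155]] ctr [0.6704 0.2082] sides [0.2021, 0.1705, 0.2115, 0.1697] dirs deg [87.0, -3.9, -93.3, 172.9]
```

```bash
python3 -m inch '[[[0.467,-0.228,0],[0,0,0],1],[[0.467,-0.228,0],[0,0,0],1],[[0.467,-0.228,0.15],[0,0,0],1],[[0.467,-0.228,0.35],[0,0,0],1],[[0.467,-0.228,0.55],[0,0,0],1],[[0.467,-0.228,0.68],[0,0,0],1],[[0.467,-0.228,0.74],[0,0,0],1],[[0.467,-0.228,0.74],[0,0,0],1]]' && python3 -m inch '[[[0,0,0.01],[0,0,0],1],[[0,0,0.02],[0,0,0],1],[[0,0,0.03],[0,0,0],1],[[0,0,0.04],[0,0,0],1],[[0,0,0.04],[0,0,0],1]]'
```

```text
t: 6.4
position: [0.4373, 0.3399, 0.1034]
eef_rot: [-3.14, 0.001, 1.569]
ft_force: [0.6, 0.2, -0.5]
gripper_width: 0.411
gripper_force: 58.0
t: 7.02
position: [0.4368, 0.341, 0.0961]
eef_rot: [-3.141, 0.0, 1.571]
ft_force: [0.0, -0.1, -1.1]
gripper_width: 0.42
gripper_force: 58.0
```

```bash
python3 -m inch '[[[0,0,0.005],[0,0,0],1],[[0,0,0.01],[0,0,0],1],[[0,0,0.01],[0,0,0],1],[[0,0,0.01],[0,0,0],1]]'
```

```text
t: 7.52
position: [0.437, 0.341, 0.0943]
eef_rot: [-3.142, -0.0, 1.571]
ft_force: [0.8, -0.5, -1.1]
gripper_width: 0.416
gripper_force: 58.0
```

```bash
python3 -m inch '[[[0,0,0.005],[0,0,0],1],[[0,0,0.008],[0,0,0],1],[[0,0,0.008],[0,0,0],1],[[0,0,0.008],[0,0,0],1]]'
```

```text
t: 8.02
position: [0.4373, 0.3413, 0.094]
eef_rot: [3.141, -0.0, 1.571]
ft_force: [-1.3, -0.5, 5.4]
gripper_width: 0.413
gripper_force: 57.8
```

```bash
python3 -m inch '[[[0,0,0],[0,0,0],0.4],[[0,0,0],[0,0,0],0.3],[[0,0,0],[0,0,0],0],[[0,0,0],[0,0,0],0],[[0,0,0],[0,0,0],0]]' && python3 -m inch '[[[0,0,-0.15],[0,0,0],0],[[0,0,-0.4],[0,0,0],0],[[0,0,-0.7],[0,0,0],0],[[0,0,-0.8],[0,0,0],0],[[0,0,-0.8],[0,0,0],0]]' && python3 -m inch '[[[-1,0,0],[0,0,0],0],[[-1,0,0],[0,0,0],0],[[-1,0,0],[0,0,0],0],[[-1,0,0],[0,0,0],0]]' && python3 -m inch '[[[-1,0,0],[0,0,0],0],[[-1,0,0],[0,0,0],0],[[-1,0,0],[0,0,0],0],[[-1,0,0],[0,0,0],0],[[-1,0,0],[0,0,0],0],[[-1,0,0],[0,0,0],0]]'
python3 - <<'E'
from h import *
import pickle
m=env.camera_model("wrist"); im=env.camera("wrist"); pickle.dump((m,im),open("pics/w3.pkl","wb"))
s=env.observe();print(s["position"],s["joint_positions"].round(2))
sc=env.camera("scene")
a=cv2.resize(im[0:260,150:550],(560,364)); b=cv2.resize(sc[160:230,370:450],(240,210),interpolation=cv2.INTER_CUBIC); b=cv2.copyMakeBorder(b,0,154,0,0,cv2.BORDER_CONSTANT)
cv2.imwrite("pics/w3.png",np.hstack([a,b])[:,:,::-1])
E
```

```text
t: 8.65
position: [0.4369, 0.3409, 0.0926]
eef_rot: [-3.141, 0.0, 1.571]
ft_force: [-0.2, 0.2, -0.6]
gripper_width: 0.999
gripper_force: 0.0
t: 9.28
position: [0.4377, 0.3414, 0.2545]
eef_rot: [3.138, -0.002, 1.571]
ft_force: [-0.1, 0.3, -0.8]
gripper_width: 0.999
gripper_force: 0.0
t: 9.78
position: [0.4357, 0.1381, 0.2494]
eef_rot: [-3.137, 0.001, 1.566]
ft_force: [-0.0, 0.2, 0.3]
gripper_width: 1.0
gripper_force: 0.0
t: 10.52
position: [0.4369, -0.0575, 0.2519]
eef_rot: [-3.14, -0.001, 1.573]
ft_force: [0.4, -0.2, -0.1]
gripper_width: 0.998
gripper_force: 0.0
[ 0.43698905 -0.05739874  0.25212777] [-0.3  -0.42  1.99  0.    1.57 -0.3 ]
```

View pics/w3.png

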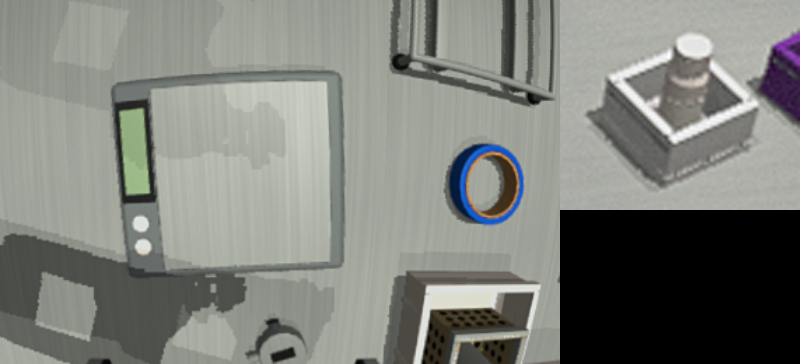

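Bottle stands upright inside the cool box (right inset). Scale platter corners in the crop: (151,88), (327,80), (329,262), (163,269).

Run:
```python
from h import *
import pickle
m,im=pickle.load(open("pics/w3.pkl","rb"))
q=lambda L:[(150+u/1.4,v/1.4) for u,v in L]
rep("platter",m,q([(151,88),(327,80),(329,262),(163,269)]),.052)
rep("body",m,q([(113,85),(341,71),(343,266),(130,275)]),.045)
m1,i1=pickle.load(open("pics/w1.pkl","rb"))
print("cup", plane(m1,333.6,86.4,.092,True), plane(m1,255+182/3.6,86.4,.092,True), plane(m1,255+383/3.6,86.4,.092,True),plane(m1,333.6,213/3.6,.092,True),plane(m1,333.6,410/3.6,.092,True))
```

```text
platter [[0.3717, 0.0643], [0.5086, 0.0716], [0.5158, -0.077], [0.3774, -0.0835]] ctr [ 0.4434 -0.0062] sides [0.1478, 0.137, 0.1487, 0.1385] dirs deg [92.2, 3.1, -87.2, -177.3]
body [[0.3391, 0.0697], [0.5216, 0.0809], [0.5301, -0.0825], [0.3469, -0.0911]] ctr [ 0.4344 -0.0057] sides [0.1609, 0.1829, 0.1636, 0.1834] dirs deg [92.8, 3.5, -87.0, -177.3]
cup [ 0.68166512 -0.20390774  0.092     ] [ 0.6523706  -0.20402586  0.092     ] [ 0.71096549 -0.20315426  0.092     ] [ 0.68153948 -0.17462417  0.092     ] [ 0.68188808 -0.23326398  0.092     ]
```

```bash
python3 -m inch '[[[-0.72,0.815,0],[0,0,0.25],0],[[-0.72,0.815,0],[0,0,0.25],0],[[-0.72,0.815,0],[0,0,0.25],0],[[-0.72,0.815,0],[0,0,0.25],0],[[-0.72,0.815,0],[0,0,0.25],0],[[-0.72,0.815,0],[0,0,0.25],0]]' && python3 -m inch '[[[0,0,0],[0,0,0.25],0.2],[[0,0,0],[0,0,0.25],0.2],[[0,0,0],[0,0,0.25],0.2],[[0,0,0],[0,0,0.25],0.2],[[0,0,0],[0,0,0.25],0.2],[[0,0,0],[0,0,0.25],0.2],[[0,0,0],[0,0,0.25],0.2]]'
python3 - <<'E'
from h import *
import pickle
s=env.observe();print(s["position"],s["joint_positions"].round(2),s["qd"].round(3))
m=env.camera_model("wrist"); im=env.camera("wrist"); pickle.dump((m,im),open("pics/w4.pkl","wb"))
us=[proj(m,(x,y,.06),True) for x in(.59,.77) for y in (-.32,-.08)]; u0,v0=np.floor(np.min(us,0)).astype(int); u1,v1=np.ceil(np.max(us,0)).astype(int); u0,v0=max(u0,0),max(v0,0)
k=3; print("off",u0,v0,u1,v1)
cv2.imwrite("pics/w4.png",cv2.resize(im[v0:v1,u0:u1],None,fx=k,fy=k,interpolation=cv2.INTER_CUBIC)[:,:,::-1])
E
```

```text
t: 11.38
position: [0.5999, -0.2016, 0.2525]
eef_rot: [-3.141, 0.0, 0.788]
ft_force: [0.3, 0.6, 0.3]
gripper_width: 1.002
gripper_force: 0.0
t: 12.25
position: [0.5999, -0.2027, 0.2528]
eef_rot: [3.142, -0.0, 0.002]
ft_force: [-0.9, -0.1, 0.6]
gripper_width: 0.797
gripper_force: 0.0
[ 0.5998668  -0.20265991  0.2528381 ] [-0.44  0.06  1.57  0.    1.51  1.13] [-0.003  0.005 -0.003  0.001 -0.001  0.01 ]
off 203 23 423 181
```

View pics/w4.png

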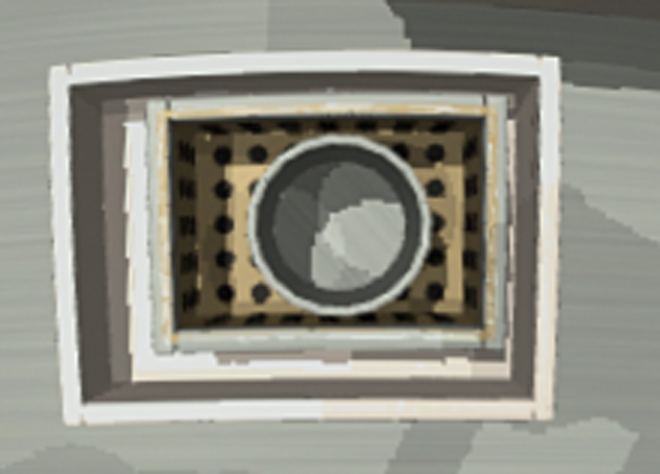

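Undisturbed: cup circle spans crop x 248-431, y 136-315, the basket rim (148,98), (505,95), (503,347), (155,352), the tub rim (50,67), (559,57), (552,418), (68,424).

Run:
```python
from h import *
import pickle
m,im=pickle.load(open("pics/w4.pkl","rb"))
q=lambda L:[(203+u/3,23+v/3) for u,v in L]
rep("cup",m,q([(248,225),(339.5,136),(431,225),(339.5,315)]),.092)
rep("basket",m,q([(148,98),(505,95),(503,347),(155,352)]),.074)
rep("basket in",m,q([(170,117),(486,112),(484,328),(177,329)]),.074)
rep("tub",m,q([(50,67),(559,57),(552,418),(68,424)]),.055)
```

```text
cup [[0.6809, -0.1745], [0.7097, -0.2038], [0.681, -0.2332], [0.6513, -0.2039]] ctr [ 0.6807 -0.2039] sides [0.0417, 0.0411, 0.0411, 0.0418] dirs deg [44.7, -45.5, -134.3, 135.4]
basket [[0.7267, -0.1386], [0.7274, -0.2599], [0.6391, -0.261], [0.6373, -0.1393]] ctr [ 0.6826 -0.1997] sides [0.0894, 0.1213, 0.0883, 0.1218] dirs deg [0.4, -89.7, -179.3, 90.8]
basket in [[0.7195, -0.1463], [0.721, -0.2534], [0.6456, -0.2541], [0.6452, -0.1474]] ctr [ 0.6828 -0.2003] sides [0.0743, 0.1072, 0.0754, 0.1067] dirs deg [0.9, -89.2, -179.5, 90.2]
tub [[0.7442, -0.0976], [0.746, -0.2833], [0.6099, -0.2845], [0.6078, -0.0998]] ctr [ 0.677  -0.1913] sides [0.1365, 0.1857, 0.136, 0.1847] dirs deg [0.9, -89.5, -179.5, 90.7]
```

```bash
python3 -m inch '[[[0.406,0.006,0],[0,0,0],0.2],[[0.406,0.006,0.2],[0,0,0],0.2],[[0.406,0.006,0.45],[0,0,0],0.2],[[0.406,0.006,0.65],[0,0,0],0.2],[[0.406,0.006,0.8],[0,0,0],0.2],[[0.406,0.006,0.88],[0,0,0],0.2],[[0.406,0.006,0.92],[0,0,0],0.2],[[0.406,0.006,0.92],[0,0,0],0.2]]' && python3 -m inch '[[[0,0,0],[0,0,0],0.2],[[0,0,0],[0,0,0],0.4],[[0,0,0],[0,0,0],1],[[0,0,0],[0,0,0],1],[[0,0,0],[0,0,0],1]]'
```

```text
t: 13.3
position: [0.6815, -0.2044, 0.0693]
eef_rot: [3.141, -0.001, 0.0]
ft_force: [0.5, 0.3, 0.5]
gripper_width: 0.798
gripper_force: 0.0
t: 13.92
position: [0.6827, -0.2045, 0.0713]
eef_rot: [3.14, -0.004, 0.0]
ft_force: [-0.4, 2.6, 6.4]
gripper_width: 0.684
gripper_force: 64.6
```

```bash
python3 -m inch '[[[0,0,-0.03],[0,0,0],1],[[0,0,-0.1],[0,0,0],1],[[0,0,-0.25],[0,0,0],1],[[0,0,-0.45],[0,0,0],1],[[0,0,-0.62],[0,0,0],1],[[0,0,-0.65],[0,0,0],1],[[0,0,-0.65],[0,0,0],1]]'
python3 - <<'E'
from h import *
im=env.camera("side"); m=env.camera_model("side"); u,v=map(int,proj(m,(.68,-.2,.14)))
wr=env.camera("wrist")
a=cv2.resize(im[v-60:v+90,u-80:u+80],(400,375)); b=cv2.resize(wr[100:400,160:480],(400,375))
cv2.imwrite("pics/s5.png",np.hstack([a,b])[:,:,::-1])
E
```

```text
t: 14.8
position: [0.6809, -0.2042, 0.1983]
eef_rot: [-3.141, 0.0, -0.0]
ft_force: [-0.3, -0.9, -1.6]
gripper_width: 0.687
gripper_force: 64.4
```

View pics/s5.png

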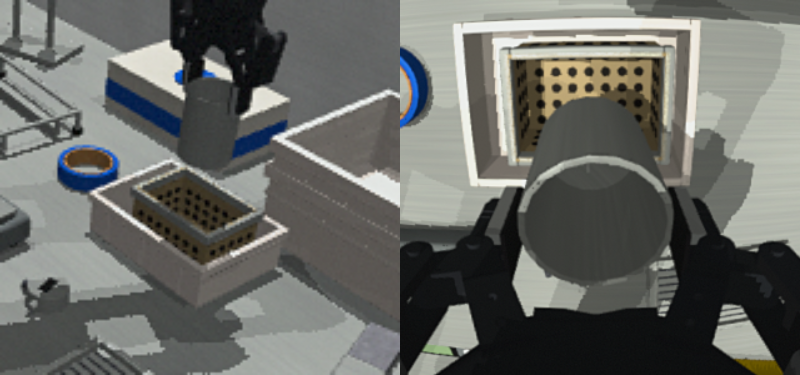

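The cup hangs upright from the fingers, clear of the basket, which stayed put. I'll carry it to the platter.

```bash
python3 -m inch '[[[-0.3,-0.25,0],[0,0,0],1],[[-0.594,-0.495,0],[0,0,0],1],[[-0.594,-0.495,0],[0,0,0],1],[[-0.594,-0.495,0],[0,0,0],1]]' && python3 -m inch '[[[-0.3,-0.25,0],[0,0,0],1],[[-0.55,-0.46,0],[0,0,0],1],[[-0.594,-0.495,0],[0,0,0],1],[[-0.594,-0.495,0.1],[0,0,0],1],[[-0.594,-0.495,0.25],[0,0,0],1],[[-0.594,-0.495,0.35],[0,0,0],1],[[-0.594,-0.495,0.38],[0,0,0],1],[[-0.594,-0.495,0.38],[0,0,0],1]]'
```

```text
t: 15.4
position: [0.5602, -0.1036, 0.1964]
eef_rot: [-3.14, 0.003, 0.002]
ft_force: [-0.1, -0.2, -0.2]
gripper_width: 0.684
gripper_force: 64.6
t: 16.4
position: [0.4437, -0.0065, 0.1224]
eef_rot: [-3.141, 0.001, -0.0]
ft_force: [0.2, 0.3, -1.1]
gripper_width: 0.684
gripper_force: 64.7
```

```bash
python3 -m inch '[[[0,0,0.01],[0,0,0],1],[[0,0,0.02],[0,0,0],1],[[0,0,0.025],[0,0,0],1],[[0,0,0.025],[0,0,0],1],[[0,0,0.025],[0,0,0],1]]' && python3 -m inch '[[[0,0,0.005],[0,0,0],1],[[0,0,0.007],[0,0,0],1],[[0,0,0.007],[0,0,0],1],[[0,0,0.007],[0,0,0],1]]'
```

```text
t: 17.02
position: [0.4436, -0.0062, 0.1178]
eef_rot: [3.142, -0.0, 0.0]
ft_force: [0.4, -0.0, -1.7]
gripper_width: 0.686
gripper_force: 64.7
t: 17.52
position: [0.4437, -0.0062, 0.1164]
eef_rot: [-3.142, -0.0, -0.0]
ft_force: [-0.6, 0.6, -0.5]
gripper_width: 0.681
gripper_force: 64.8
```

```bash
python3 -m inch '[[[0,0,0.005],[0,0,0],1],[[0,0,0.007],[0,0,0],1],[[0,0,0.007],[0,0,0],1],[[0,0,0.007],[0,0,0],1]]' && python3 -m inch '[[[0,0,0.003],[0,0,0],1],[[0,0,0.005],[0,0,0],1],[[0,0,0.005],[0,0,0],1],[[0,0,0.005],[0,0,0],1]]'
```

```text
t: 18.02
position: [0.4444, -0.0062, 0.1163]
eef_rot: [-3.141, -0.002, -0.0]
ft_force: [-1.0, 1.6, 6.4]
gripper_width: 0.685
gripper_force: 65.4
t: 18.52
position: [0.4448, -0.0061, 0.1164]
eef_rot: [-3.141, -0.003, 0.0]
ft_force: [-2.6, 1.9, 10.0]
gripper_width: 0.682
gripper_force: 65.9
```

```bash
python3 -m inch '[[[0,0,-0.006],[0,0,0],1],[[0,0,-0.009],[0,0,0],1],[[0,0,-0.009],[0,0,0],0.25],[[0,0,-0.009],[0,0,0],0.15],[[0,0,-0.009],[0,0,0],0],[[0,0,-0.009],[0,0,0],0],[[0,0,-0.009],[0,0,0],0]]' && python3 -m inch '[[[0,0,-0.1],[0,0,0],0],[[0,0,-0.35],[0,0,0],0],[[0,0,-0.62],[0,0,0],0],[[0,0,-0.65],[0,0,0],0],[[0,0,-0.65],[0,0,0],0]]' && python3 -m inch '[[[-0.02,0.98,0],[0,0,0],0],[[-0.02,0.98,0],[0,0,0],0],[[-0.02,0.98,0],[0,0,0],0],[[-0.02,0.98,0],[0,0,0],0]]' && python3 -m inch '[[[-0.02,0.98,0],[0,0,-0.25],0],[[-0.02,0.98,0],[0,0,-0.25],0],[[-0.02,0.98,0],[0,0,-0.25],0],[[-0.02,0.98,0],[0,0,-0.25],0],[[-0.02,0.98,0],[0,0,-0.25],0]]' && python3 -m inch '[[[0,0,0],[0,0,-0.25],0.65],[[0,0,0],[0,0,-0.25],0.65],[[0,0,0],[0,0,-0.25],0.65],[[0,0,0],[0,0,-0.25],0.65],[[0,0,0],[0,0,-0.25],0.65],[[0,0,0],[0,0,-0.25],0.65]]'
python3 - <<'E'
from h import *
import pickle
s=env.observe();print(s["position"],s["joint_positions"].round(2))
m=env.camera_model("wrist"); im=env.camera("wrist"); pickle.dump((m,im),open("pics/w5.pkl","wb"))
sc=env.camera("scene")
us=[proj(m,(x,y,0),True) for x in(.34,.53) for y in (-.46,-.24)]; print(np.round(us))
a=cv2.resize(im[0:250,150:480],(528,400)); b=cv2.resize(sc[150:270,230:330],(270,324),interpolation=cv2.INTER_CUBIC); b=cv2.copyMakeBorder(b,0,76,0,0,cv2.BORDER_CONSTANT)
cv2.imwrite("pics/w5.png",np.hstack([a,b])[:,:,::-1])
E
```

```text
t: 19.4
position: [0.4435, -0.0062, 0.1156]
eef_rot: [3.142, 0.0, -0.0]
ft_force: [0.0, -0.4, -0.1]
gripper_width: 1.0
gripper_force: 0.0
t: 20.02
position: [0.4437, -0.0062, 0.2459]
eef_rot: [3.141, -0.001, -0.0]
ft_force: [-0.2, 0.4, -0.5]
gripper_width: 0.997
gripper_force: 0.0
t: 20.52
position: [0.438, -0.2046, 0.2429]
eef_rot: [-3.139, 0.004, -0.005]
ft_force: [-0.7, 0.2, 0.2]
gripper_width: 0.996
gripper_force: 0.0
t: 21.15
position: [0.4352, -0.3979, 0.243]
eef_rot: [-3.137, -0.001, 0.787]
ft_force: [0.6, 0.4, 0.4]
gripper_width: 1.002
gripper_force: 0.0
t: 21.9
position: [0.4356, -0.3973, 0.2446]
eef_rot: [-3.141, -0.001, 1.569]
ft_force: [0.2, -1.3, 0.7]
gripper_width: 0.35
gripper_force: 0.0
[ 0.43562454 -0.39728931  0.24463844] [-0.87 -0.04  1.68  0.    1.5  -0.86]
[[247. 208.]
 [240.  41.]
 [387. 208.]
 [393.  41.]]
```

View pics/w5.png

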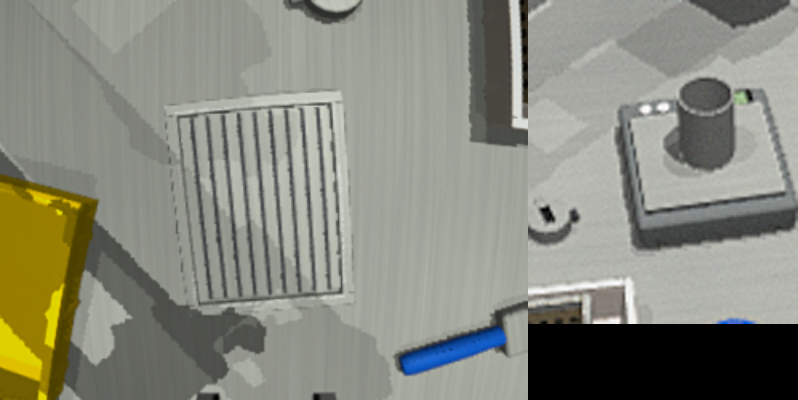

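The cup stands upright near the platter middle. Tray outer corners in the crop: (166,105), (340,92), (354,303), (190,307).

Run:
```python
from h import *
import pickle
m,im=pickle.load(open("pics/w5.pkl","rb"))
q=lambda L:[(150+u/1.6,v/1.6) for u,v in L]
rep("tray out",m,q([(166,105),(340,92),(354,303),(190,307)]),.010)
rep("tray in",m,q([(180,116),(328,104),(342,291),(200,304)]),.006)
ms=env.camera_model("scene")
print("cup rim",plane(ms,230+(705-528)/2.7,150+95/2.7,.137),"cup base front",plane(ms,230+(706-528)/2.7,150+168/2.7,.052))
print(env.observe()["position"])
```

```text
tray out [[0.3594, -0.2742], [0.4895, -0.2654], [0.5046, -0.4303], [0.3732, -0.4335]] ctr [ 0.4317 -0.3508] sides [0.1599, 0.1304, 0.1656, 0.1315] dirs deg [95.0, 3.9, -84.8, -178.6]
tray in [[0.3693, -0.283], [0.481, -0.2746], [0.4951, -0.4215], [0.3808, -0.4322]] ctr [ 0.4316 -0.3528] sides [0.1497, 0.112, 0.1476, 0.1147] dirs deg [94.4, 4.3, -84.5, -174.6]
cup rim [ 0.44427679 -0.00349162  0.137     ] cup base front [ 0.46711969 -0.0067821   0.052     ]
[ 0.43564001 -0.39773575  0.24520852]
```

```bash
python3 -m inch '[[[0.989,0.9,0],[0,0,0],0.65],[[0.989,0.9,0],[0,0,0],0.65],[[0.989,0.9,0],[0,0,0],0.65],[[0.989,0.9,0],[0,0,0],0.65],[[0.989,0.9,0],[0,0,0],0.65],[[0.989,0.9,0],[0,0,0],0.65]]' && python3 -m inch '[[[0,0.13,0],[0,0,0],0.65],[[0,0.13,0.2],[0,0,0],0.65],[[0,0.13,0.45],[0,0,0],0.65],[[0,0.13,0.65],[0,0,0],0.65],[[0,0.13,0.8],[0,0,0],0.65],[[0,0.13,0.88],[0,0,0],0.65],[[0,0.13,0.92],[0,0,0],0.65],[[0,0.13,0.92],[0,0,0],0.65]]'
```

```text
t: 22.75
position: [0.6158, -0.1998, 0.2454]
eef_rot: [-3.141, 0.0, 1.572]
ft_force: [-0.5, -0.6, -0.5]
gripper_width: 0.349
gripper_force: 0.0
t: 23.75
position: [0.6417, -0.201, 0.0623]
eef_rot: [3.141, 0.0, 1.57]
ft_force: [1.0, 1.0, 0.2]
gripper_width: 0.352
gripper_force: 0.0
```

```bash
python3 -m inch '[[[0,0,0],[0,0,0],0.7],[[0,0,0],[0,0,0],0.8],[[0,0,0],[0,0,0],1],[[0,0,0],[0,0,0],1],[[0,0,0],[0,0,0],1],[[0,0,0],[0,0,0],1]]' && python3 -m inch '[[[0,0,-0.03],[0,0,0],1],[[0,0,-0.08],[0,0,0],1],[[0,0,-0.15],[0,0,0],1],[[0,0,-0.25],[0,0,0],1],[[0,0,-0.35],[0,0,0],1],[[0,0,-0.45],[0,0,0],1],[[0,0,-0.5],[0,0,0],1],[[0,0,-0.5],[0,0,0],1]]'
```

```text
t: 24.5
position: [0.6425, -0.2006, 0.063]
eef_rot: [3.14, 0.001, 1.571]
ft_force: [0.4, 0.8, 5.7]
gripper_width: 0.071
gripper_force: 62.5
t: 25.5
position: [0.6422, -0.2007, 0.1632]
eef_rot: [3.14, 0.001, 1.571]
ft_force: [0.3, -0.2, -3.4]
gripper_width: 0.069
gripper_force: 61.4
```

```bash
python3 -m inch '[[[-0.15,-0.25,0],[0,0,0],1],[[-0.3,-0.48,0],[0,0,0],1],[[-0.389,-0.629,0],[0,0,0],1],[[-0.389,-0.629,0],[0,0,0],1],[[-0.389,-0.629,0],[0,0,0],1]]' && python3 -m inch '[[[-0.15,-0.25,0],[0,0,-0.025],1],[[-0.3,-0.48,0],[0,0,-0.025],1],[[-0.389,-0.629,0],[0,0,-0.025],1],[[-0.389,-0.629,0.1],[0,0,-0.025],1],[[-0.389,-0.629,0.25],[0,0,-0.025],1],[[-0.389,-0.629,0.38],[0,0,-0.025],1],[[-0.389,-0.629,0.44],[0,0,-0.025],1],[[-0.389,-0.629,0.44],[0,0,-0.025],1]]'
```

```text
t: 26.12
position: [0.5158, -0.2778, 0.1611]
eef_rot: [-3.141, -0.001, 1.571]
ft_force: [0.1, -0.5, -2.1]
gripper_width: 0.071
gripper_force: 61.4
t: 27.12
position: [0.3902, -0.3548, 0.0723]
eef_rot: [-3.14, -0.002, 1.651]
ft_force: [0.3, -0.8, -2.5]
gripper_width: 0.066
gripper_force: 61.4
```

```bash
python3 -m inch '[[[0,0,0.015],[0,0,0],1],[[0,0,0.03],[0,0,0],1],[[0,0,0.04],[0,0,0],1],[[0,0,0.04],[0,0,0],1],[[0,0,0.04],[0,0,0],1]]' && python3 -m inch '[[[0,0,0.005],[0,0,0],1],[[0,0,0.01],[0,0,0],1],[[0,0,0.01],[0,0,0],1],[[0,0,0.01],[0,0,0],1]]'
```

```text
t: 27.75
position: [0.39, -0.3561, 0.0659]
eef_rot: [3.141, 0.0, 1.649]
ft_force: [1.6, -0.1, -3.4]
gripper_width: 0.069
gripper_force: 61.4
t: 28.25
position: [0.39, -0.356, 0.0637]
eef_rot: [-3.142, -0.0, 1.649]
ft_force: [0.1, 0.0, -3.3]
gripper_width: 0.071
gripper_force: 61.4
```

```bash
python3 -m inch '[[[0,0,0.004],[0,0,0],1],[[0,0,0.008],[0,0,0],1],[[0,0,0.008],[0,0,0],1],[[0,0,0.008],[0,0,0],1]]' && python3 -m inch '[[[0,0,0.004],[0,0,0],1],[[0,0,0.008],[0,0,0],1],[[0,0,0.008],[0,0,0],1],[[0,0,0.008],[0,0,0],1]]'
```

```text
t: 28.75
position: [0.39, -0.3561, 0.0622]
eef_rot: [3.142, 0.0, 1.649]
ft_force: [-0.8, 0.7, -1.5]
gripper_width: 0.069
gripper_force: 61.6
t: 29.25
position: [0.39, -0.3562, 0.0619]
eef_rot: [-3.141, -0.0, 1.65]
ft_force: [-4.8, 3.6, 6.5]
gripper_width: 0.07
gripper_force: 62.7
```

```bash
python3 -m inch '[[[0,0,-0.006],[0,0,0],1],[[0,0,-0.006],[0,0,0],0.9],[[0,0,-0.006],[0,0,0],0.8],[[0,0,-0.006],[0,0,0],0.65],[[0,0,-0.006],[0,0,0],0.65],[[0,0,-0.006],[0,0,0],0.65]]' && python3 -m inch '[[[0,0,-0.1],[0,0,0],0.65],[[0,0,-0.35],[0,0,0.025],0.65],[[0,0,-0.65],[0,0,0.025],0.65],[[0,0,-0.95],[0,0,0.025],0.65],[[0,0,-1],[0,0,0.025],0.65],[[0,0,-1],[0,0,0.025],0.65]]' && python3 -m inch '[[[0.8,0.483,0],[0,0,0],0.65],[[0.8,0.483,0],[0,0,0],0.65],[[0.8,0.483,0],[0,0,0],0.65],[[0.8,0.483,0],[0,0,0],0.65]]' && python3 -m inch '[[[0.8,0.483,0],[0,0,0],0.65],[[0.8,0.483,0],[0,0,0],0.65],[[0.8,0.483,0],[0,0,0],0.65],[[0.8,0.483,0],[0,0,0],0.65]]' && python3 -m inch '[[[0.8,0.483,0],[0,0,0],0.65],[[0.8,0.483,0],[0,0,0],0.65],[[0.8,0.483,0],[0,0,0],0.65],[[0.8,0.483,0],[0,0,0],0.65],[[0.8,0.483,0],[0,0,0],0.65]]'
python3 - <<'E'
from h import *
import pickle
s=env.observe();print(s["position"],s["eef_rot"],s["qd"].round(3))
m=env.camera_model("wrist"); im=env.camera("wrist"); pickle.dump((m,im),open("pics/w6.pkl","wb"))
sc=env.camera("scene"); pickle.dump((env.camera_model("scene"),sc),open("pics/sc6.pkl","wb"))
us=[proj(m,(x,y,.03),True) for x in(.56,.79) for y in (.07,.34)]; print(np.round(us))
u0,v0=np.maximum(np.floor(np.min(us,0)).astype(int),0); u1,v1=np.ceil(np.max(us,0)).astype(int)
print("off",u0,v0,u1,v1)
a=cv2.resize(im[v0:v1,u0:u1],None,fx=2.8,fy=2.8,interpolation=cv2.INTER_CUBIC); b=cv2.resize(sc[185:310,130:290],(240,188),interpolation=cv2.INTER_CUBIC)
h=max(a.shape[0],188); a=cv2.copyMakeBorder(a,0,h-a.shape[0],0,0,0);b=cv2.copyMakeBorder(b,0,h-188,0,0,0)
o=np.hstack([a,b]); print(o.shape); cv2.imwrite("pics/w6.png",o[:,:,::-1])
E
```

```text
t: 30.0
position: [0.39, -0.356, 0.0617]
eef_rot: [3.141, 0.0, 1.649]
ft_force: [0.3, 0.5, -0.7]
gripper_width: 0.349
gripper_force: 0.0
t: 30.75
position: [0.3902, -0.3562, 0.2623]
eef_rot: [3.141, 0.001, 1.571]
ft_force: [0.1, 0.7, -0.2]
gripper_width: 0.353
gripper_force: 0.0
t: 31.25
position: [0.4869, -0.1921, 0.2584]
eef_rot: [-3.137, -0.003, 1.577]
ft_force: [-1.0, -0.3, -0.9]
gripper_width: 0.354
gripper_force: 0.0
t: 31.75
position: [0.5832, -0.0337, 0.2587]
eef_rot: [-3.137, -0.001, 1.575]
ft_force: [-0.4, -0.4, -0.1]
gripper_width: 0.352
gripper_force: 0.0
t: 32.38
position: [0.6792, 0.1221, 0.2598]
eef_rot: [-3.138, 0.001, 1.569]
ft_force: [-0.3, -0.1, -1.1]
gripper_width: 0.349
gripper_force: 0.0
[0.67917328 0.12214242 0.25977277] [-3.13847654e+00  1.13998755e-03  1.56933038e+00] [-0.013 -0.027  0.005  0.003  0.     0.004]
[[227. 204.]
 [220.  -5.]
 [403. 204.]
 [409.  -6.]]
off 219 0 409 205
(574, 772, 3)
```

View pics/w6.png

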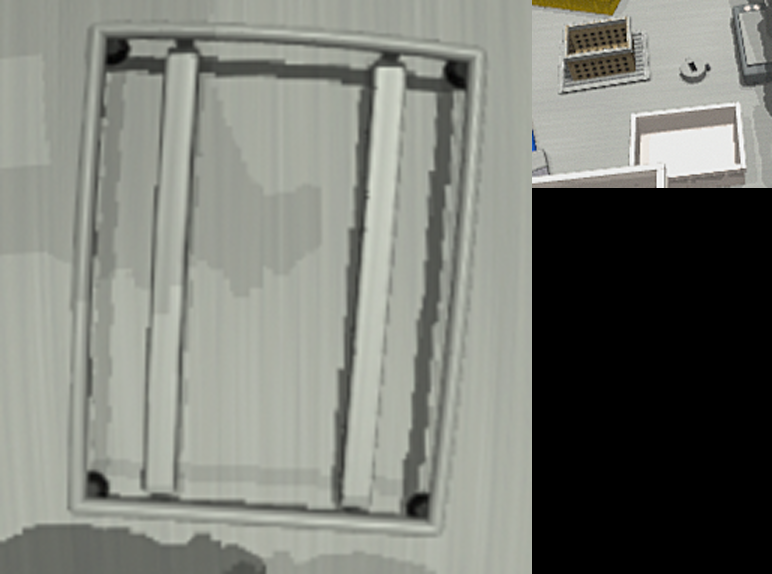

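The guard tube centreline corners are at crop (98,31), (478,55), (434,525), (77,507). The inset shows the basket flat in the drip tray and the empty tub still in place.

Run:
```python
from h import *
import pickle
m,im=pickle.load(open("pics/w6.pkl","rb"))
q=lambda L:[(219+u/2.8,v/2.8) for u,v in L]
rep("guard mid",m,q([(98,31),(478,55),(434,525),(77,507)]),.034)
rep("guard out",m,q([(90,25),(486,49),(438,532),(72,513)]),.034)
s=env.observe(); print(s["position"],s["eef_rot"])
# tub rim mask in scene
ms,sc=pickle.load(open("pics/sc6.pkl","rb"))
rep("basket",ms,[(130+(u-532)/1.5,185+v/1.504) for u,v in [(566,24),(630,15),(635,47),(565,62)]],.073,False)
```

```text
guard mid [[0.6044, 0.3119], [0.7641, 0.3016], [0.7494, 0.0937], [0.59, 0.1023]] ctr [0.677  0.2024] sides [0.2101, 0.16, 0.2084, 0.1597] dirs deg [86.0, -3.7, -94.0, 176.9]
guard out [[0.601, 0.315], [0.7677, 0.3047], [0.7514, 0.0905], [0.5874, 0.0996]] ctr [0.6769 0.2024] sides [0.2159, 0.167, 0.2148, 0.1643] dirs deg [86.4, -3.6, -94.3, 176.8]
[0.67922519 0.12185204 0.26105242] [-3.14033369e+00  6.24704849e-04  1.56843447e+00]
basket [[0.3892, -0.4114], [0.3798, -0.2916], [0.4675, -0.2789], [0.4889, -0.4028]] ctr [ 0.4313 -0.3462] sides [0.1, 0.1201, 0.0886, 0.1258] dirs deg [-175.1, 94.5, 8.3, -80.2]
```

```bash
python3 -m inch '[[[-0.8,-0.166,0],[0,0,0],0.65],[[-0.8,-0.166,0],[0,0,0],0.65],[[-0.8,-0.166,0],[0,0,0],0.65],[[-0.8,-0.166,0],[0,0,0],0.65]]' && python3 -m inch '[[[-0.764,-0.166,0.1],[0,0,0],0.65],[[-0.764,-0.166,0.15],[0,0,0],0.65],[[-0.764,-0.166,0.15],[0,0,0],0.65],[[-0.764,-0.166,0.15],[0,0,0],0.65],[[-0.764,-0.166,0.15],[0,0,0],0.65]]' && python3 -m inch '[[[0,0,0.2],[0,0,0],0.65],[[0,0,0.45],[0,0,0],0.65],[[0,0,0.65],[0,0,0],0.65],[[0,0,0.8],[0,0,0],0.65],[[0,0,0.88],[0,0,0],0.65],[[0,0,0.93],[0,0,0],0.65],[[0,0,0.93],[0,0,0],0.65],[[0,0,0.93],[0,0,0],0.65]]'
```

```text
t: 32.98
position: [0.6454, -0.0401, 0.2622]
eef_rot: [3.141, 0.001, 1.565]
ft_force: [0.2, 1.0, -0.3]
gripper_width: 0.353
gripper_force: 0.0
t: 33.6
position: [0.6135, -0.1882, 0.2321]
eef_rot: [3.141, -0.0, 1.571]
ft_force: [-0.1, 0.9, 0.0]
gripper_width: 0.351
gripper_force: 0.0
t: 34.6
position: [0.6144, -0.1892, 0.0473]
eef_rot: [3.139, 0.001, 1.571]
ft_force: [0.1, -0.0, 0.3]
gripper_width: 0.354
gripper_force: 0.0
```

```bash
python3 -m inch '[[[0,0,0.018],[0,0,0],0.65],[[0,0,0.018],[0,0,0],0.75],[[0,0,0.018],[0,0,0],0.8],[[0,0,0.018],[0,0,0],1],[[0,0,0.018],[0,0,0],1],[[0,0,0.018],[0,0,0],1],[[0,0,0.018],[0,0,0],1]]' && python3 -m inch '[[[0,0,-0.02],[0,0,0],1],[[0,0,-0.05],[0,0,0],1],[[0,0,-0.12],[0,0,0],1],[[0,0,-0.22],[0,0,0],1],[[0,0,-0.32],[0,0,0],1],[[0,0,-0.42],[0,0,0],1],[[0,0,-0.45],[0,0,0],1],[[0,0,-0.45],[0,0,0],1]]'
```

```text
t: 35.48
position: [0.6136, -0.1889, 0.0424]
eef_rot: [3.141, 0.0, 1.571]
ft_force: [0.1, -0.4, 2.5]
gripper_width: 0.072
gripper_force: 62.6
t: 36.48
position: [0.6136, -0.1889, 0.1328]
eef_rot: [3.141, 0.0, 1.571]
ft_force: [0.5, -0.0, -1.5]
gripper_width: 0.065
gripper_force: 62.1
```

```bash
python3 -m inch '[[[0.2,0,0],[0,0,0],1],[[0.4,0,0],[0,0,0],1],[[0.6,0,0],[0,0,0],1],[[0.8,0,0],[0,0,0],1],[[0.996,-0.003,0],[0,0,0.0244],1],[[0.996,-0.003,0],[0,0,0.0244],1]]' && python3 -m inch '[[[0.2,0.015,0],[0,0,0],1],[[0.4,0.03,0],[0,0,0],1],[[0.6,0.045,0],[0,0,0],1],[[0.8,0.06,0],[0,0,0],1],[[0.9,0.068,0],[0,0,0],1],[[0.99,0.073,0],[0,0,0],1],[[0.99,0.073,0.1],[0,0,0],1],[[0.99,0.073,0.1],[0,0,0],1]]'
```

```text
t: 37.22
position: [0.6117, 0.0129, 0.1306]
eef_rot: [-3.139, -0.001, 1.498]
ft_force: [-0.4, -0.9, -1.8]
gripper_width: 0.076
gripper_force: 62.1
t: 38.22
position: [0.6404, 0.2052, 0.1083]
eef_rot: [-3.136, 0.002, 1.493]
ft_force: [-1.1, 0.9, -1.4]
gripper_width: 0.071
gripper_force: 62.0
```

I had the sign of the small tool-y correction wrong, so x is 28 mm off. I'll correct it before lowering.

```bash
python3 -m inch '[[[0.005,-0.07,0],[0,0,0],1],[[0.01,-0.141,0],[0,0,0],1],[[0.01,-0.141,0],[0,0,0],1],[[0.01,-0.141,0],[0,0,0],1],[[0.01,-0.141,0],[0,0,0],1]]'
python3 - <<'E'
from h import *
import pickle
s=env.observe(); print(s["position"].round(4),s["eef_rot"].round(4))
m=env.camera_model("wrist"); im=env.camera("wrist"); pickle.dump((m,im),open("pics/w7.pkl","wb"))
# where the far rim (+x side) and +y side of the tub should appear, and the measured white mask extents
p=s["position"]; th=s["eef_rot"][2]-np.pi/2; R=np.array([[np.cos(th),-np.sin(th)],[np.sin(th),np.cos(th)]])
c=p[:2]+R@[.065,-.002]; print("tub ctr est",c.round(4))
for a,b in [(69,94),(-69,94)]:
    q=c+R@[a/1e3,b/1e3]; print("corner expected px",np.round(proj(m,(*q,p[2]+.0126),True),1))
w=(im.min(2)>195)
for v in (60,90,120,150): print(v,np.where(w[v])[0][[0,-1]] if w[v].any() else None)
cols=[np.where(w[:250,u])[0][:1].tolist() for u in range(240,420,20)]; print(cols)
E
```

```text
t: 38.85
position: [0.6149, 0.2108, 0.1125]
eef_rot: [3.141, -0.0, 1.494]
ft_force: [-0.2, -0.2, -1.4]
gripper_width: 0.073
gripper_force: 62.0
[0.6149 0.2108 0.1125] [ 3.1408e+00 -1.0000e-04  1.4941e+00]
tub ctr est [0.6796 0.2039]
corner expected px [571.8 100.8]
corner expected px [309.2  71.5]
60 [ 18 121]
90 [125 510]
120 [ 41 564]
150 [ 49 561]
[[], [], [], [], [74], [74], [75], [76], [77]]
```

```bash
python3 -m inch '[[[-0.0085,-0.0125,0.05],[0,0,0],1],[[-0.0085,-0.0125,0.1],[0,0,0],1],[[-0.0085,-0.0125,0.15],[0,0,0],1],[[-0.0085,-0.0125,0.19],[0,0,0],1],[[-0.0085,-0.0125,0.21],[0,0,0],1],[[-0.0085,-0.0125,0.225],[0,0,0],1],[[-0.0085,-0.0125,0.225],[0,0,0],1]]' && python3 -m inch '[[[0,0,0.005],[0,0,0],1],[[0,0,0.01],[0,0,0],1],[[0,0,0.015],[0,0,0],1],[[0,0,0.015],[0,0,0],1],[[0,0,0.015],[0,0,0],1]]'
```

```text
t: 39.78
position: [0.612, 0.2093, 0.0671]
eef_rot: [3.142, 0.0, 1.494]
ft_force: [0.7, -0.5, -1.0]
gripper_width: 0.072
gripper_force: 62.0
t: 40.4
position: [0.6119, 0.2094, 0.0641]
eef_rot: [3.142, -0.0, 1.494]
ft_force: [-0.7, -0.0, -1.5]
gripper_width: 0.073
gripper_force: 62.0
```

```bash
python3 -m inch '[[[0,0,0.004],[0,0,0],1],[[0,0,0.008],[0,0,0],1],[[0,0,0.008],[0,0,0],1],[[0,0,0.008],[0,0,0],1]]' && python3 -m inch '[[[0,0,0.004],[0,0,0],1],[[0,0,0.008],[0,0,0],1],[[0,0,0.008],[0,0,0],1],[[0,0,0.008],[0,0,0],1]]'
```

```text
t: 40.9
position: [0.612, 0.2094, 0.0626]
eef_rot: [3.141, -0.0, 1.494]
ft_force: [-1.1, -0.2, -0.3]
gripper_width: 0.07
gripper_force: 62.2
t: 41.4
position: [0.6121, 0.2094, 0.0624]
eef_rot: [-3.142, 0.0, 1.494]
ft_force: [-4.3, -0.7, 6.7]
gripper_width: 0.071
gripper_force: 63.2
```

Contact at the expected height. I'll release, rise clear, and check by measurement.

```bash
python3 -m inch '[[[0,0,-0.006],[0,0,0],1],[[0,0,-0.006],[0,0,0],0.9],[[0,0,-0.006],[0,0,0],0.8],[[0,0,-0.006],[0,0,0],0.65],[[0,0,-0.006],[0,0,0],0.65]]' && python3 -m inch '[[[0,0,-0.1],[0,0,0],0.65],[[0,0,-0.35],[0,0,0],0.65],[[0,0,-0.65],[0,0,0],0.65],[[0,0,-0.9],[0,0,0],0.65],[[0,0,-0.9],[0,0,0],0.65]]' && python3 -m inch '[[[-0.45,0.3,0],[0,0,0],0.65],[[-0.45,0.3,0],[0,0,0],0.65],[[-0.45,0.3,0],[0,0,0],0.65],[[-0.45,0.3,0],[0,0,0],0.65],[[-0.45,0.3,0],[0,0,0],0.65]]'
python3 - <<'E'
from h import *
m=env.camera_model("wrist"); im=env.camera("wrist"); cv2.imwrite("pics/w8.png",im[:,:,::-1])
g=cv2.GaussianBlur(im.min(2),(3,3),0); w=(g>185).astype(np.uint8)
w=cv2.morphologyEx(w,cv2.MORPH_CLOSE,np.ones((3,3)))
n,l,st,ce=cv2.connectedComponentsWithStats(w)
u,v=proj(m,(.677,.2024,.07),True); print("ctr px",u,v)
for k in range(1,n):
    if st[k][4]>300: print(st[k].tolist())
# tub rim at z .075: mask of the component around the expected centre
k=max(range(1,n),key=lambda k: st[k][4]*(st[k][0]<u<st[k][0]+st[k][2])*(st[k][1]<v<st[k][1]+st[k][3]))
c=max(cv2.findContours((l==k).astype(np.uint8),cv2.RETR_EXTERNAL,cv2.CHAIN_APPROX_NONE)[0],key=cv2.contourArea)[:,0]
P=np.array([plane(m,a,b,.075,True)[:2] for a,b in c]).astype(np.float32); r=cv2.minAreaRect(P); print("tub rim rect",r)
E
```

```text
t: 42.02
position: [0.6119, 0.2093, 0.062]
eef_rot: [-3.142, -0.0, 1.494]
ft_force: [-0.7, -0.7, 0.5]
gripper_width: 0.351
gripper_force: 0.0
t: 42.65
position: [0.615, 0.2101, 0.2513]
eef_rot: [3.128, -0.004, 1.494]
ft_force: [-0.2, -0.0, 0.0]
gripper_width: 0.351
gripper_force: 0.0
t: 43.28
position: [0.6642, 0.1162, 0.242]
eef_rot: [-3.141, -0.0, 1.496]
ft_force: [-0.4, 0.9, 0.9]
gripper_width: 0.35
gripper_force: 0.0
ctr px 323.7022478328776 92.01885583320582
[254, 2, 137, 182, 3741]
[270, 30, 97, 136, 12712]
[111, 124, 44, 29, 621]
[456, 150, 95, 166, 9900]
tub rim rect ((0.6705537438392639, 0.19749143719673157), (0.13704454898834229, 0.09575097262859344), 85.84587097167969)
```

Run:
```python
from h import *
m=env.camera_model("wrist"); im=cv2.imread("pics/w8.png")
w=cv2.morphologyEx((cv2.GaussianBlur(im.min(2),(3,3),0)>185).astype(np.uint8),cv2.MORPH_CLOSE,np.ones((3,3)))
n,l,st,ce=cv2.connectedComponentsWithStats(w)
def rect(k,z,m,fish=True):
    c=max(cv2.findContours((l==k).astype(np.uint8),cv2.RETR_EXTERNAL,cv2.CHAIN_APPROX_NONE)[0],key=cv2.contourArea)[:,0]
    return cv2.minAreaRect(np.array([plane(m,a,b,z,fish)[:2] for a,b in c]).astype(np.float32))
k=[k for k in range(1,n) if st[k][0]==254 and st[k][1]==2][0]; print("tub",rect(k,.075,m))
# bystander check: thermometer/tape, first versus present scene picture
a=np.load("pics/scene0.npy"); b=env.camera("scene")
def cen(im): 
    q=im[265:300,285:325].astype(int); k=(q[...,2]-q[...,0]>60); y,x=np.nonzero(k); return (x.mean()+285,y.mean()+265,k.sum())
print("tape px",cen(a),cen(b))
d=np.abs(a[190:232,340:372].astype(int)-b[190:232,340:372]).max(2)
print("thermo diff px",(d>60).sum())
cv2.imwrite("pics/final.png",cv2.resize(b[150:310,130:450],(800,400),interpolation=cv2.INTER_CUBIC)[:,:,::-1])
```

```text
tub ((0.6754089593887329, 0.2026025950908661), (0.1860479861497879, 0.1359812617301941), 85.6600112915039)
tape px (np.float64(306.7638376383764), np.float64(285.1033210332103), np.int64(271)) (np.float64(306.5176056338028), np.float64(285.2007042253521), np.int64(284))
thermo diff px 348
```

Run:
```python
from h import *
a=np.load("pics/scene0.npy"); b=env.camera("scene")
def cen(im):   # blue button + green display of the thermometer
    q=im[192:232,342:372].astype(int); k=(q[...,2]-q[...,0]>40); g=(q[...,1]-np.maximum(q[...,0],q[...,2])>12)
    return [tuple(np.round(np.argwhere(t).mean(0)+[192,342],1))+(int(t.sum()),) if t.any() else None for t in (k,g)]
print(cen(a),cen(b))
s=env.observe(); print(s["t"],s["ft_force"].round(1),s["position"].round(3),s["gripper_force"])
```

```text
[(np.float64(206.5), np.float64(356.0), 6), (np.float64(200.0), np.float64(354.2), 37)] [None, (np.float64(198.0), np.float64(350.0), 1)]
43.425 [-1.   0.5  0.9] [0.664 0.116 0.242] 0.0
```

The arm may be hiding the thermometer from this camera, so I'll move aside and recheck.

```bash
python3 -m inch '[[[-1,0,-0.1],[0,0,0],0.65],[[-1,0,-0.1],[0,0,0],0.65],[[-1,0,-0.1],[0,0,0],0.65],[[-1,0,-0.1],[0,0,0],0.65],[[-1,0,-0.1],[0,0,0],0.65],[[-1,0,-0.1],[0,0,0],0.65]]'
python3 - <<'E'
from h import *
a=np.load("pics/scene0.npy"); b=env.camera("scene")
def cen(im):
    q=im[192:232,342:372].astype(int); k=(q[...,2]-q[...,0]>40); g=(q[...,1]-np.maximum(q[...,0],q[...,2])>12)
    return [tuple(np.round(np.argwhere(t).mean(0)+[192,342],1))+(int(t.sum()),) if t.any() else None for t in (k,g)]
print(cen(a),cen(b))
E
```

```text
t: 44.18
position: [0.6496, -0.0826, 0.2618]
eef_rot: [-3.141, -0.001, 1.496]
ft_force: [-0.5, 0.1, -0.5]
gripper_width: 0.349
gripper_force: 0.0
[(np.float64(206.5), np.float64(356.0), 6), (np.float64(200.0), np.float64(354.2), 37)] [(np.float64(206.5), np.float64(356.0), 6), (np.float64(199.9), np.float64(354.1), 37)]
```

Thermometer and tape have not moved, and every piece measures in place. Handing in.

```bash
python3 -c "
from plant import env
print(env.close_job())"
```

```text
the job is handed in; nothing more can be done
None
```

I handed the job in with the bottle in the cool box, the cup on the platter, the basket in the drip tray and the tub on the cradle bars; the pictures and measurements put each within tolerance, and the tape and thermometer hadn't moved, but no verdict came back.

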